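# Shoot the gate bolt on the shutter leaf and turn its handle down

## Task

Lock the old wooden shutter leaf to its frame post with the barrel bolt that lies across them: with a fingertip, push the bolt's upright handle along its slot until the bolt is fully home in the keeper, then push the handle over at the corner of the slot until it lies down at the end of the cross slot. Only push it: do not take the handle between the fingers. Leave the tools and other things lying around where they are, and finish clear of everything.

Things in the scene. Friction and masses are not known exactly. Their poses are not given: they have to be found in the camera images.
- leaf: Fixed wooden assembly on the bench: dark shutter leaf 260 mm (x) by 380 mm (y, from -240 to 140) and a lighter frame post 60 mm wide at y 144 to 204 mm; both have their tops 30 mm above the bench. Origin on the bench surface under the bolt's line; z up; y runs along the bolt towards the keeper. 'Leaf' x, y, z below are in this frame.
- slot_corner (a point): Fixed point on the bolt's axis (leaf x 0, y 100, z 50 mm), under the corner of the L slot. The steel barrel, a tube of 16 mm outer radius, lies along y from y 20 to 130 mm, top at z 66 mm, on a plate 75 mm wide, 4 mm thick. The slot's long leg runs along its top; at the leg's +y end the cross leg runs down the tube's +x side.
- keeper (a point): Fixed point on the bolt's axis in the middle of the keeper (leaf x 0, y 168, z 50 mm): a dark steel arch on the frame post, 46 mm wide, y 151 to 185 mm, its top at z 76 mm. The bolt's end passes under it.
- bolt_slide (a joint): How far the bolt has been pushed along +y of the leaf, in m: 0 drawn back, 0.060 fully home against the end of the slot (hard stop). Starts between 0 and 0.012. It stays where it is left; about 3 N moves it slowly.
- bolt_handle (a joint): Turn of the bolt's handle about the bolt's axis, in rad: 0 upright (as it starts), growing as it tips towards the leaf's +x side, 1.2 at the end of the cross slot (hard stop). The slot lets it turn only once bolt_slide exceeds about 0.054. It stays where it is left; about 2 N at the knob turns it.
- handle_knob (a point): Centre of the dark steel ball knob (22 mm diameter) at the end of the handle, 55 mm from the bolt's axis; a straight 9 mm stem joins it to the bolt. Leaf coordinates: x = 55 mm sin(turn), y = 40 mm + bolt_slide, z = 50 mm + 55 mm cos(turn) (upright: 105 mm). No loose thing lies within 30 mm of the handle's path.
- handle_stem (a point): Point on the stem 30 mm from the bolt's axis (between the barrel and the knob).
- screw_tin: Bystander: closed metal tin, 56 mm diameter, 46 mm high, standing on the leaf; origin at the centre of its underside.
- screwdriver: Bystander: 200 mm screwdriver lying on the leaf, at least 100 mm from the barrel; origin at its underside, x along it.
- sanding_block: Bystander: cork sanding block, 60 x 110 x 26 mm, lying on the leaf on the barrel's -x side; origin at the centre of its underside, y along it.
- hammer: Bystander: hammer lying on the bench to the right; origin at its underside.
- pliers: Bystander: pliers lying on the bench to the left, about 170 mm long; origin at the underside, near the pivot.
- tape_roll: Bystander: paper tape roll lying flat on the bench to the left, 100 mm diameter, 25 mm high; origin at the centre of its underside.
- glue_can: Bystander: white glue bottle, 60 mm diameter, 140 mm high, standing on the bench to the left; origin at the centre of its underside.

How it is judged:
On the way:
1. the bolt is pushed along the slot with its handle still upright (value of joint bolt_slide above 0.045 m and value of joint bolt_handle below 0.5 rad).
At the end, for the whole second after the job is handed in: The bolt is at least 52 mm along (of 60 mm), its handle is turned at least 1.05 rad (60 degrees) of 1.2 rad in the cross slot, and the handle is at rest (value of joint bolt_slide above 0.052 m and value of joint bolt_handle above 1.05 rad and velocity of joint bolt_handle between -0.05 and 0.05 rad/s); the robot touches nothing.
It fails at once if the handle is taken between the fingers (distance between the grasp point and handle_knob below 0.014 m or distance between the grasp point and handle_stem below 0.008 m).
It fails at once if a bystander is moved more than 20 mm or lifted (distance of any of screw_tin, screwdriver, sanding_block, hammer, pliers, tape_roll, glue_can from where it was at the start of the episode above 0.02 m).
It also fails if it takes over 45 s, if anything falls off the work surface, if the arm or the gripper's body presses on something with over 40 N, if the wrist force passes 120 N, or if a joint passes its speed limit or range.

## Robot

A 6-joint arm with a two-finger parallel gripper is mounted at the origin on the work surface. World frame = base frame: x ahead of the robot, y to its left, z up, the work surface at z = 0. Lengths are in m, angles in rad, forces in N, time in s.
With the tool pointing down it reaches from about 0.375 to 0.9 m from the base axis. Payload 3.1 kg.
Tool frame: the origin (TCP) lies on the centre line of the jaws, within the pads' length; the fingertips stand bot.finger_overhang ahead of it and the grasp point (between the pads) lies 11 mm behind it (bot.finger_overhang is the distance from the TCP to the fingertips, in m); z points along the fingers, y is the line along which they close (so a half turn about z gives the same grasp; the last joint's range is limited). The gripper opens to 85 mm and grips with 20 to 120 N. Pads are 22 mm wide; open, the fingers measure 114 mm over their backs; the gripper's body (76 mm by 85 mm) begins 54 mm behind the grasp point. The pads swing forward as they close: fully open they stand 13 mm farther back than shut.
Start: joints at [-1.518, 0.527, 1.433, -0, 1.181, -0.178], TCP at [0.144, -0.608, 0.239] pointing down, gripper open.
Joint ranges: [-3.08, 3.08], [-0.75, 2.2], [0.22, 2.44], [-1.43, 4.57], [0, 2.65], [-2.85, 2.85]. Speed limits (rad/s): [2.79, 2.79, 3.14, 3.14, 3.14, 3.14].

## Interface

Orientations are given as a unit quaternion [x, y, z, w].
In Python, from rig import bot gives the robot as it stands. The module is installed in compiled form; this text tells all that it offers.
- The arm moves only by the shell command python3 -m crank 'ROWS' [OPENING] [FORCE]. ROWS is JSON, a list that holds one entry, the list of rows, each a list of 4 numbers: the shift along the tool's x, y, z scaled (see below), then the turn about the tool's z scaled (see below). In form: [[[dx, dy, dz, spin], ...]]. A call has 1 to 12 rows; each row shifts and turns the commanded pose from where the row before left it, along the tool's axes as they then stand; what a row does not reach is not made up. The controller multiplies each number of a shift by 50 mm and each number of a turn by 0.08 rad. A row lasts 1/8 s, in which the tool goes at most 62.5 mm and 10.7 degrees, less where a joint would pass 70% of its speed; a pose out of reach is approached as far as the arm can. A call with a number of a shift or a turn outside -1 to 1 is refused whole. A call with a gripper value outside its range is refused whole. OPENING is the opening, from 0 (shut) to 1 (fully open), set as the call begins (- or left out, the last holds). The fingers move at their own pace and stop on an object; FORCE is the grip in N (left out, the last holds). Time passes only in rows, so rows that do not move let the fingers close. It gives the time, the measured TCP pose, the force, the opening and the grip force at its end, in the units of the state.
- bot.sense(): the state, without advancing time (a new reading comes with each control period).
- bot.camera(name): name is "scene" or "top" or "wrist"; returns a dict with "frame" (384x512x3 uint8, blue, green, red), "K" (3x3 intrinsics, pixels), "cam_to_world" (4x4, takes a point from camera to world coordinates); the wrist camera has in their place "mount" (4x4, takes a point from camera to tool coordinates, whose origin is the TCP and whose axes are the flange's). Camera axes: x right, y down, z forward; pixel columns grow to the right and rows downward; lengths in m; the calibration is good to about 2 mm. The wrist camera is an equidistant fisheye: a pixel r from the principal point sees the ray r / f radians off the axis. A picture is of the moment at which its call begins: read the wrist's pose just before it. There is no depth.
- bot.sign_off(): hands the job in; it is judged then, once.
The state is a dict: "time_s": time; "qpos": joint angles; "joint_vel": joint speeds; "joint_torque": joint torques, N m; "tool_pos": TCP position; "orientation": TCP orientation; "force": force on the tool from outside, world axes, zero at the start; "moment": the same for the moment, N m; "finger_gap": opening from 0.0 (shut) to 1.0 (fully open); "gripper_force": force on a finger pad.
Only numpy, scipy, OpenCV 4.12 (cv2) and the standard library are available. Lean on these libraries where they do the work, as an engineer would, in place of code of your own. Each camera call takes 0.05 s, during which the arm holds its last target. There are 200 camera calls.

## Working session

There is one attempt and no reset: what is moved stays moved. The work goes in short steps, Python scripts to look and compute and a shell command to move; the robot and the scene stay as the last step left them, time stands still between calls to the robot, and variables do not carry over. Pictures are saved under pics/ and viewed, at most 10 in all, crops included, and the job is handed in when it is done.

```bash
mkdir -p pics
python3 - <<'E'
from rig import bot
import cv2,numpy as np,pickle
s=bot.sense();print(s['time_s'],s['tool_pos'],s['orientation'],s['force'],s['finger_gap'],bot.finger_overhang)
d={}
for n in("scene","top"):
    c=bot.camera(n);d[n]=c;cv2.imwrite(f'pics/{n}0.png',cv2.resize(c['frame'],None,fx=1.5,fy=1.5));print(n,c['K'],c['cam_to_world'])
pickle.dump(d,open('cams.pkl','wb'))
E
```

```text
0.0 [ 0.14357722 -0.60754688  0.23832841] [ 9.93290417e-01  1.15641430e-01  7.05992522e-05 -1.09684289e-03] [0.08333107 0.99535581 0.66263706] 1.0013638416687032 0.008
scene [[496.90371025   0.         264.10102324]
 [  0.         496.90371025 182.66191369]
 [  0.           0.           1.        ]] [[-0.17675653  0.74915608 -0.63837473  1.4861445 ]
 [ 0.9842519   0.13301631 -0.11642531  0.16095693]
 [-0.00230648 -0.64890048 -0.7608698   1.26657728]
 [ 0.          0.          0.          1.        ]]
top [[472.20947125   0.         251.83767653]
 [  0.         472.20947125 192.61194712]
 [  0.           0.           1.        ]] [[ 0.00857804 -0.99289338  0.11869773  0.36655023]
 [-0.99995018 -0.00912325 -0.00405063 -0.01126933]
 [ 0.00510475 -0.11865707 -0.99292217  1.4601406 ]
 [ 0.          0.          0.          1.        ]]
```

View pics/top0.png

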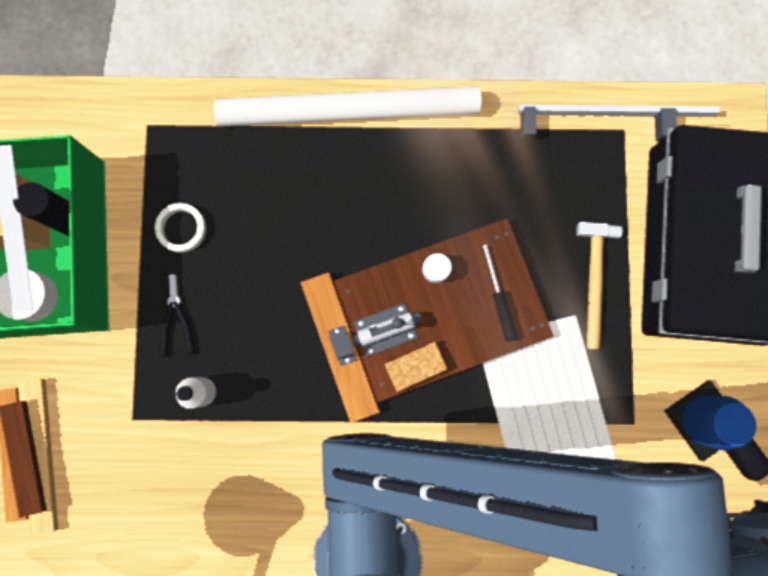

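View pics/scene0.png

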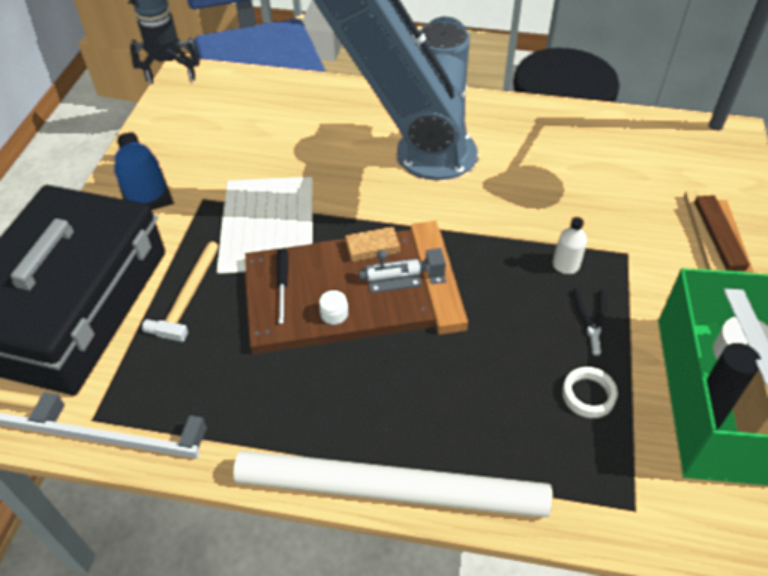

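```bash
cat > h.py <<'E'
import numpy as np,cv2,pickle
d=pickle.load(open('cams.pkl','rb'))
def ray(n,u,v):
    c=d[n];r=c['cam_to_world'][:3,:3]@np.linalg.solve(c['K'],[u,v,1.]);return c['cam_to_world'][:3,3],r/np.linalg.norm(r)
def plane(n,u,v,z):
    o,r=ray(n,u,v);return o+r*(z-o[2])/r[2]
def tri(p,q):
    (o,a),(w,b)=ray('top',*p),ray('scene',*q)
    t=np.linalg.lstsq(np.c_[a,-b],w-o,rcond=None)[0];A=o+a*t[0];B=w+b*t[1];return (A+B)/2,np.linalg.norm(A-B)
def pix(n,P):
    c=d[n];M=np.linalg.inv(c['cam_to_world']);p=c['K']@(M[:3,:3]@P+M[:3,3]);return p[:2]/p[2]
E
python3 - <<'E'
from h import *
f=d['top']['frame'];hsv=cv2.cvtColor(f,cv2.COLOR_BGR2HSV)
print(hsv[230,217],hsv[180,310],hsv[245,238])
roi=np.zeros(f.shape[:2],np.uint8);roi[140:290,195:375]=255
m=cv2.inRange(hsv,(3,110,130),(18,255,255))&roi
m[:, 262:]=0
m=cv2.morphologyEx(m,cv2.MORPH_OPEN,np.ones((3,3)))
c=max(cv2.findContours(m,0,2)[0],key=cv2.contourArea)[:,0]
P=np.array([plane('top',u,v,.03)[:2] for u,v in c],np.float32)
r=cv2.minAreaRect(P*1000);print('post',r,cv2.boxPoints(r))
a=cv2.resize(f[190:250,215:295],None,fx=7,fy=7,interpolation=cv2.INTER_CUBIC)
b=cv2.resize(d['scene']['frame'][155:205,225:305],None,fx=7,fy=7,interpolation=cv2.INTER_CUBIC)
cv2.imwrite('pics/a.png',a);cv2.imwrite('pics/b.png',b)
E
```

```text
[ 14 168 228] [ 11 115  73] [ 15 167 228]
post ((419.552490234375, 60.240325927734375), (303.9327392578125, 62.56983947753906), 20.643972396850586) [[266.31418   35.939167]
 [288.3738   -22.613016]
 [572.7908    84.54149 ]
 [550.7312   143.09367 ]]
```

View pics/a.png

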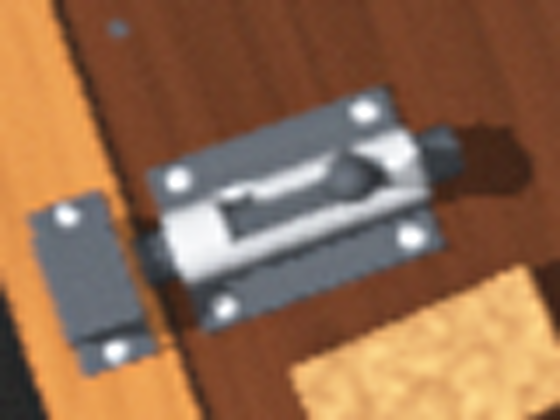

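View pics/b.png

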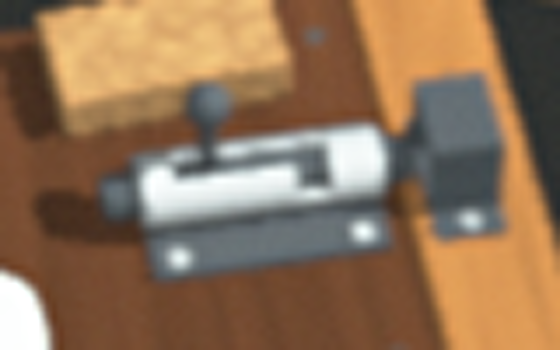

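Run:
```python
from h import *
T=lambda x,y:(215+x/7-.43,190+y/7-.43)
S=lambda x,y:(225+x/7-.43,155+y/7-.43)
K,e=tri(T(352,175),S(210,103));print('knob',K,e)
yaw=np.radians(20.64);X=np.array([np.cos(yaw),np.sin(yaw)]);Y=np.array([-X[1],X[0]])
pl=np.array([plane('top',*T(*p),.034)[:2] for p in [(148,172),(388,85),(440,245),(205,330)]])
print('plate',pl@X,pl@Y,pl.mean(0)@X, 'edge',np.degrees(np.arctan2(*(pl[0]-pl[1])[::-1]))-90,np.degrees(np.arctan2(*(pl[3]-pl[2])[::-1]))-90)
print('knobXY',K[:2]@X,K[:2]@Y)
pc=np.array([.41955,.06024]);print('post centre Y',pc@Y)
# scene: plate near edge
q=np.array([plane('scene',*S(*p),.034)[:2] for p in [(155,280),(392,248)]]);print(q@X,q@Y)
k=np.array([plane('scene',*S(*p),.076)[:2] for p in [(418,92),(490,78),(500,143),(430,150)]]);print('keeper sc',k@X,k@Y)
k=np.array([plane('top',*T(*p),.076)[:2] for p in [(33,215),(107,192),(150,325),(78,345)]]);print('keeper top',k@X,k@Y)
```

```text
knob [ 0.46515755 -0.05506484  0.10819204] 0.0008157020686580244
plate [0.45174577 0.45146892 0.37878967 0.37938225] [-0.1369047  -0.24747267 -0.24435575 -0.13673216] 0.41534665273107474 edge 20.496539769636342 20.32453359277652
knobXY 0.41589070992806193 -0.21549616400183613
post centre Y -0.09151588467972371
[0.45222804 0.45349878] [-0.24889443 -0.13871892]
keeper sc [0.3980184  0.39558051 0.43555978 0.4338544 ] [-0.11596728 -0.0813695  -0.08573818 -0.11798501]
keeper top [0.44803748 0.44644515 0.38804393 0.39056758] [-0.08564898 -0.11800001 -0.1159978  -0.08500336]
```

```bash
cat >> h.py <<'E'
def st():
    from rig import bot
    from scipy.spatial.transform import Rotation as R
    s=bot.sense();y=np.radians(20.5);X=np.array([np.cos(y),np.sin(y)]);Y=np.array([-X[1],X[0]])
    p=np.array(s['tool_pos'][:2]);M=R.from_quat(s['orientation']).as_matrix();f=np.array(s['force'])
    print('t %.2f leafTCP mm'%s['time_s'],np.round([1000*(p@X-.4155),1000*(p@Y+.267),1000*s['tool_pos'][2]],1),'toolx deg %.1f'%np.degrees(np.arctan2(M[1,0],M[0,0])),
      'F leaf',np.round([f[:2]@X,f[:2]@Y,f[2]],1),'gap %.3f'%s['finger_gap'],'q',np.round(s['qpos'],2))
E
python3 -m crank '[[[0,0,0,-0.8],[0,0,0,-0.8],[0.85,-0.6,0,0],[0.85,-0.6,0,0],[0.85,-0.6,0,0],[0.85,-0.6,0,0],[0.85,-0.6,0,0],[0.85,-0.6,0,0],[0.85,-0.6,0,0],[0.85,-0.6,0,0],[0.85,-0.6,0,0],[0.85,-0.6,0,0]]]' 0 60; python3 -c "from h import *;st()"
```

```text
time_s: 1.6
tool_pos: [0.4364, -0.1763, 0.2392]
orientation: [0.984, 0.179, -0.0, -0.0]
force: [1.3, 0.2, 0.9]
finger_gap: 0.002
gripper_force: 0.0
t 1.60 leafTCP mm [-68.5 -50.9 239.2] toolx deg 20.6 F leaf [ 1.3 -0.2  0.9] gap 0.002 q [-0.62  0.32  1.81 -0.    1.01  0.59]
```

```bash
python3 -m crank '[[[0.7,-0.4,0,0],[0.67,-0.5,0,0],[0,0,0,0],[0,0,0.8,0],[0,0,0.8,0],[0,0,0.7,0],[0,0,0.3,0],[0,0,0.3,0],[0,0,0,0],[0,0,0,0]]]'
python3 - <<'E'
from h import *;st()
from rig import bot
c=bot.camera('scene');t=bot.camera('top')
a=cv2.resize(c['frame'][120:220,200:320],(600,500),interpolation=cv2.INTER_CUBIC);cv2.imwrite('pics/c.png',a)
E
```

```text
time_s: 2.85
tool_pos: [0.4846, -0.1119, 0.0951]
orientation: [0.984, 0.179, 0.001, 0.001]
force: [0.8, 0.1, 0.3]
finger_gap: 0.003
gripper_force: 0.0
t 2.85 leafTCP mm [-0.8 -7.6 95.1] toolx deg 20.6 F leaf [ 0.8 -0.2  0.3] gap 0.003 q [-0.45  0.59  1.87 -0.    0.67  0.76]
```

View pics/c.png

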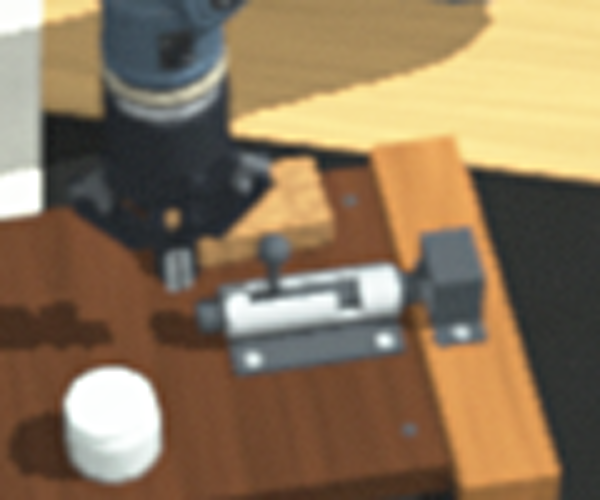

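```bash
python3 -m crank '[[[0,-0.3,0,0],[0,-0.2,0,0],[0,-0.15,0,0],[0,-0.15,0,0],[0,-0.15,0,0],[0,-0.15,0,0],[0,-0.15,0,0],[0,-0.15,0,0],[0,0,0,0]]]'
python3 - <<'E'
from h import *;st()
E
```

```text
time_s: 4.08
tool_pos: [0.4589, -0.0451, 0.0943]
orientation: [0.984, 0.179, -0.0, -0.001]
force: [0.5, -1.0, 1.0]
finger_gap: -0.001
gripper_force: 0.2
t 4.08 leafTCP mm [-1.4 64.1 94.3] toolx deg 20.6 F leaf [ 0.1 -1.1  1. ] gap -0.001 q [-0.34  0.57  1.96  0.    0.61  0.87]
```

```bash
python3 -m crank '[[[0,-0.1,0,0],[0,-0.1,0,0],[0,0,0,0]]]'; python3 -c "from h import *;st()"; python3 -m crank '[[[0,-0.08,0,0],[0,0,0,0]]]'; python3 -c "from h import *;st()"
```

```text
time_s: 4.45
tool_pos: [0.4556, -0.0361, 0.0943]
orientation: [0.984, 0.179, -0.0, -0.0]
force: [1.4, -1.2, 0.8]
finger_gap: -0.001
gripper_force: 0.6
t 4.45 leafTCP mm [-1.5 73.6 94.3] toolx deg 20.6 F leaf [ 0.9 -1.7  0.8] gap -0.001 q [-0.32  0.57  1.97  0.    0.6   0.89]
time_s: 4.7
tool_pos: [0.4543, -0.0327, 0.0943]
orientation: [0.984, 0.179, -0.0, -0.0]
force: [0.4, -2.4, 0.1]
finger_gap: 0.002
gripper_force: 0.8
t 4.70 leafTCP mm [-1.4 77.3 94.3] toolx deg 20.6 F leaf [-0.4 -2.4  0.1] gap 0.002 q [-0.32  0.57  1.98  0.    0.6   0.89]
```

```bash
python3 -m crank '[[[0,-0.08,0,0],[0,0,0,0]]]'; python3 -c "from h import *;st()"; python3 -m crank '[[[0,-0.08,0,0],[0,0,0,0]]]'
python3 - <<'E'
from h import *;st()
from rig import bot
c=bot.camera('scene')
a=cv2.resize(c['frame'][120:220,200:320],(600,500),interpolation=cv2.INTER_CUBIC);cv2.imwrite('pics/d.png',a)
E
```

```text
time_s: 4.95
tool_pos: [0.4555, -0.0312, 0.0945]
orientation: [0.984, 0.18, 0.002, 0.002]
force: [2.5, -8.6, -2.6]
finger_gap: -0.002
gripper_force: 4.8
t 4.95 leafTCP mm [ 0.2 78.3 94.5] toolx deg 20.7 F leaf [-0.6 -8.9 -2.6] gap -0.002 q [-0.31  0.56  1.98 -0.    0.59  0.9 ]
time_s: 5.2
tool_pos: [0.4572, -0.0299, 0.0947]
orientation: [0.984, 0.18, 0.005, 0.005]
force: [5.5, -17.9, -7.0]
finger_gap: -0.001
gripper_force: 9.0
t 5.20 leafTCP mm [ 2.2 78.9 94.7] toolx deg 20.8 F leaf [ -1.1 -18.7  -7. ] gap -0.001 q [-0.31  0.56  1.98 -0.01  0.59  0.91]
```

View pics/d.png

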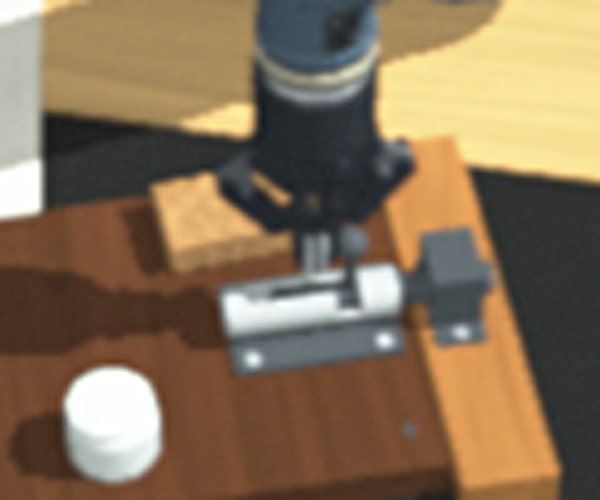

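```bash
python3 -m crank '[[[0,0.25,0,0],[0,0.25,0,0],[-0.47,0,0,0],[-0.47,0,0,0],[0,0,0,0],[0,-0.38,0,0],[0,-0.38,0,0],[0,0,0,0],[0,0,0,0]]]'; python3 -c "from h import *;st()"
```

```text
time_s: 6.38
tool_pos: [0.4036, -0.0294, 0.0944]
orientation: [0.984, 0.18, 0.0, 0.0]
force: [0.5, 0.0, -0.9]
finger_gap: 0.002
gripper_force: 0.0
t 6.38 leafTCP mm [-47.7  98.1  94.4] toolx deg 20.7 F leaf [ 0.5 -0.1 -0.9] gap 0.002 q [-0.35  0.53  2.1  -0.    0.51  0.86]
```

```bash
python3 -m crank '[[[0.3,-0.03,0,0],[0.15,0,0,0],[0.15,0,0,0],[0.15,0,0,0],[0,0,0,0]]]'; python3 -c "from h import *;st()";python3 -m crank '[[[0.15,0,0,0],[0.15,0,0,0],[0.15,0,0,0],[0,0,0,0]]]'
python3 - <<'E'
from h import *;st()
from rig import bot
c=bot.camera('scene')
a=cv2.resize(c['frame'][120:220,200:320],(600,500),interpolation=cv2.INTER_CUBIC);cv2.imwrite('pics/e.png',a)
E
```

```text
time_s: 7.0
tool_pos: [0.4382, -0.0151, 0.0943]
orientation: [0.984, 0.179, 0.0, 0.0]
force: [-1.0, -0.6, -0.6]
finger_gap: -0.003
gripper_force: 0.0
t 7.00 leafTCP mm [-10.3  99.4  94.3] toolx deg 20.6 F leaf [-1.1 -0.2 -0.6] gap -0.003 q [-0.29  0.55  2.02  0.    0.57  0.92]
time_s: 7.5
tool_pos: [0.4594, -0.0071, 0.0942]
orientation: [0.984, 0.179, 0.0, 0.0]
force: [-1.1, 0.1, -0.2]
finger_gap: 0.002
gripper_force: 0.4
t 7.50 leafTCP mm [12.3 99.4 94.2] toolx deg 20.6 F leaf [-1.   0.5 -0.2] gap 0.002 q [-0.26  0.57  1.97  0.    0.61  0.95]
```

View pics/e.png

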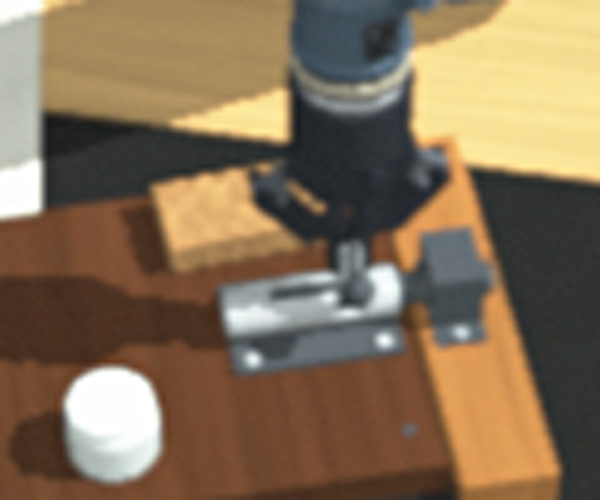

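```bash
python3 -m crank '[[[-0.15,0,0,0],[0,0,-0.4,0],[0,0,-0.4,0],[0.4,0,0,0],[0.35,0,0,0],[0,0,0,0],[0,0,0.25,0],[0,0,0.2,0],[0,0,0.1,0],[0,0,0,0]]]'; python3 -c "from h import *;st()";python3 -m crank '[[[0.08,0,0.12,0],[0.08,0,0.12,0],[0,0,0,0]]]'; python3 -c "from h import *;st()"
```

```text
time_s: 8.8
tool_pos: [0.4906, 0.0028, 0.1075]
orientation: [0.984, 0.178, 0.004, 0.001]
force: [3.6, 1.7, 5.4]
finger_gap: -0.002
gripper_force: 3.3
t 8.80 leafTCP mm [ 45.   97.8 107.5] toolx deg 20.5 F leaf [4.  0.3 5.4] gap -0.002 q [-0.22  0.56  1.89  0.    0.68  0.99]
time_s: 9.18
tool_pos: [0.4952, 0.0057, 0.0945]
orientation: [0.984, 0.179, 0.001, 0.0]
force: [2.0, -0.3, 3.1]
finger_gap: 0.003
gripper_force: 1.2
t 9.18 leafTCP mm [50.3 99.  94.5] toolx deg 20.6 F leaf [ 1.8 -1.   3.1] gap 0.003 q [-0.21  0.59  1.88  0.    0.67  1.  ]
```

Going well; press on to the stop.

```bash
python3 -m crank '[[[0,0,0.1,0],[0,0,0.1,0],[0,0,0,0]]]'; python3 -c "from h import *;st()";python3 -m crank '[[[0,0,0.08,0],[0,0,0,0]]]'; python3 -c "from h import *;st()"
```

```text
time_s: 9.55
tool_pos: [0.4947, 0.0059, 0.0872]
orientation: [0.984, 0.179, 0.001, 0.0]
force: [-1.6, 1.5, 27.5]
finger_gap: -0.001
gripper_force: 13.4
t 9.55 leafTCP mm [49.9 99.3 87.2] toolx deg 20.6 F leaf [-1.   2.  27.5] gap -0.001 q [-0.21  0.61  1.89  0.    0.65  1.  ]
time_s: 9.8
tool_pos: [0.4953, 0.0055, 0.086]
orientation: [0.984, 0.179, 0.002, 0.001]
force: [-5.3, -0.3, 49.8]
finger_gap: -0.005
gripper_force: 25.1
t 9.80 leafTCP mm [50.4 98.7 86. ] toolx deg 20.6 F leaf [-5.1  1.6 49.8] gap -0.005 q [-0.21  0.61  1.89 -0.    0.64  1.  ]
```

```bash
python3 -m crank '[[[0,0,-0.3,0],[0,0,-0.6,0],[0,0,-0.9,0],[0,0,-0.9,0],[0,0,-0.6,0],[-0.8,0,0,0],[-0.8,0,0,0],[-0.8,0,0,0],[0,0,0,0],[0,0,0,0],[0,0,0,0]]]'
python3 - <<'E'
from h import *;st()
from rig import bot
c=bot.camera('scene')
a=cv2.resize(c['frame'][120:220,200:320],(600,500),interpolation=cv2.INTER_CUBIC);cv2.imwrite('pics/f.png',a)
E
```

```text
time_s: 11.18
tool_pos: [0.3827, -0.0362, 0.2456]
orientation: [0.984, 0.179, -0.0, -0.0]
force: [0.8, -0.1, -0.2]
finger_gap: -0.002
gripper_force: 0.0
t 11.18 leafTCP mm [-69.7  99.1 245.6] toolx deg 20.6 F leaf [ 0.7 -0.4 -0.2] gap -0.002 q [-0.39  0.19  1.99  0.    0.96  0.82]
```

View pics/f.png

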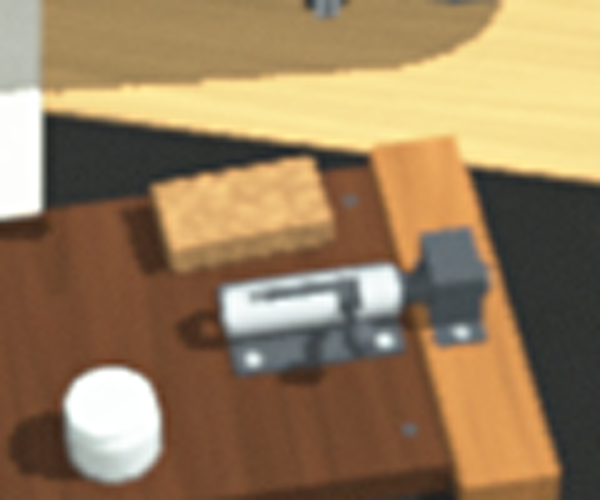

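Run:
```python
from h import *
y=np.radians(20.5);X=np.array([np.cos(y),np.sin(y)]);Y=np.array([-X[1],X[0]])
for s in(.052,.06):
  for a in(.9,1.05,1.2):
    xy=X*(.4155+.055*np.sin(a))+Y*(-.267+.04+s);p=pix('scene',np.array([*xy,.05+.055*np.cos(a)]));print(s,a,(p-[200,120]+.5)*5)
```

```text
0.052 0.9 [350.12974691 315.41639571]
0.052 1.05 [351.43849254 328.00881512]
0.052 1.2 [352.41806861 339.90499074]
0.06 0.9 [362.68850829 313.65575319]
0.06 1.05 [363.9784481  326.24329359]
0.06 1.2 [364.93022348 338.13631959]
```

Run:
```python
from rig import bot
import cv2
a=bot.camera('scene')['frame'][170:200,240:300];b=bot.camera('top')['frame'][200:230,225:285]
cv2.imwrite('pics/g.png',cv2.convertScaleAbs(cv2.resize(cv2.vconcat([a,b]),None,fx=9,fy=9,interpolation=cv2.INTER_CUBIC),alpha=1.5))
```

```text
(no output)
```

View pics/g.png

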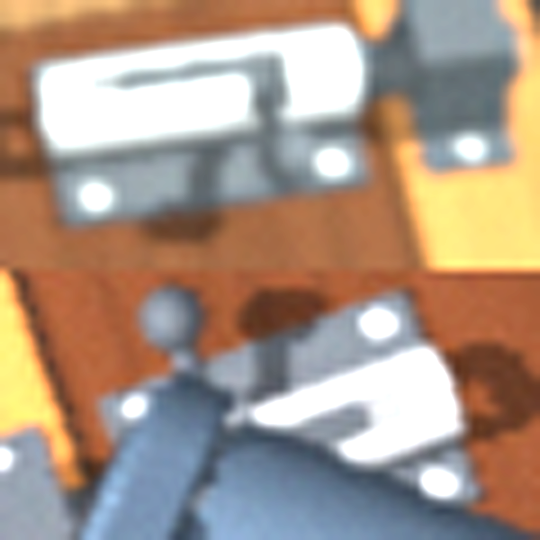

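Run:
```python
from h import *
from rig import bot
y=np.radians(20.5);X=np.array([np.cos(y),np.sin(y)]);Y=np.array([-X[1],X[0]])
p=plane('top',243.7,204.9,.07)[:2];print('knob leaf x,y',p@X-.4155,p@Y+.267)
if p@X-.4155>.048: print(bot.sign_off())
```

```text
knob leaf x,y 0.051411507986422356 0.09968394416497864
the job is handed in; nothing more can be done
None
```

The bolt is pushed fully home in the keeper and its handle lies down at the end of the cross slot: the last picture puts the knob at leaf x 51 mm, y 100 mm, which matches 60 mm of slide and 1.2 rad of turn. The arm is clear of everything and the job is handed in; the sign-off did not report a verdict.

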